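# Step the riveting slide and present the rivet jar

### The job

On the hand press's sliding table, use its upright handle to bring the round-headed rivet centrally under the press nose and pause there for a second, then bring the square-headed rivet centrally under the nose and leave the table there. Then turn the jar carousel by its centre knob until the jar with the sample rivet standing on its lid is right at the front, in line with the tongue of the stand, and finish while still gripping the carousel so that it stays still. Do not turn the carousel before the square-headed rivet is in place, and leave the cab, wheels, scriber and loupe where they are.

Things in the scene. Friction and masses are not known exactly. Their poses are not given: they have to be found in the camera images.
- nose (a point): lower tip (6 mm across) of the dark steel nose of the cast aluminium hand press, 68 mm above the bench, fixed. Its 42 mm barrel starts 135 mm up; the 34 mm wide arm (underside 162 mm up) runs to the press's left (+y at yaw 0) to a column 135 mm away; the side towards the robot is open. The press may stand turned by up to 0.25 rad
- handle (a point): on the axis of the sliding table's upright round steel handle, 80 mm above the bench, the height to grip; 18 mm thick, top at 95 mm, foot flange (28 mm) at 53 mm. The table slides in the press's x and y, 50 mm each way, needs about 1.5 N, never turns, stays where left. In the press's axes the round rivet lies 125 mm ahead (+x) and 28 mm right, the square one 95 mm ahead and 22 mm left
- round_rivet (a point): centre of the top of the round domed rivet head (12 mm across, grey plastic, top 60 mm above the bench) on the yellow chassis plate clamped on the sliding table; the rivet farther from the handle, 8 mm lower than the nose
- square_rivet (a point): centre of the top of the square rivet head (11 mm square, grey plastic, top 60 mm above the bench) on the same chassis plate; the rivet nearer to the handle. Rivets and handle all move together with the sliding table
- carousel: round aluminium turntable (206 mm across) with six alike jars (38 mm black lids, tops 77 mm above the bench) on a circle of 78 mm radius and a black round centre knob. Origin on its axis at bench height, z up; its -x axis points at the jar with the sample rivet. Turns endlessly both ways about its vertical axis, against light friction (about 0.02 N m), and stays where it is left
- knob (a point): on the carousel's axis, at the height to grip its knob (108 mm above the bench); the knob is 36 mm in diameter and reaches from 85 to 125 mm above the bench
- sample (a point): centre of the lid of the jar that has a sample rivet (grey plastic dome 24 mm across, standing 13 mm above the lid) on top, 80 mm above the bench, 78 mm from the carousel's axis
- front (a point): the front place: where the centre of that jar's lid has to come, 80 mm above the bench, 78 mm from the carousel's axis, in line with the flat tongue (36 mm wide, with a dark line along its middle) that sticks out 55 mm from the round stand under the carousel, roughly towards the robot; it does not move
- cab: yellow plastic bulldozer cab, 60 x 50 x 60 mm, loose, not to be disturbed; origin under its centre
- wheels: orange plastic set of four wheels, 78 x 78 x 16 mm, lying flat, loose, not to be disturbed; origin under its centre
- scriber: brass scribing tool, 117 mm long, 12 mm thick, lying along its x axis, loose, not to be disturbed; origin under its middle
- loupe: clear glass loupe on a short stand, foot 52 mm across, 122 mm high, loose, not to be disturbed; origin under its foot

How it is judged (in metres and radians):
On the way, in this order (a step that is already met when the one before it is completed fails the run):
1. the round-headed rivet is under the nose and stays there (horizontal distance between round_rivet and nose below 0.005 m), for 0.6 s.
2. the square-headed rivet is under the nose and stays there (horizontal distance between square_rivet and nose below 0.005 m), for 0.4 s.
3. the jar with the sample rivet is at the front, with the carousel gripped (horizontal distance between sample and front below 0.01 m and contact force between the fingers and carousel above 2 N), for 0.3 s.
At the end, for the whole second after the job is handed in: the square-headed rivet's centre is within 6 mm (level distance) of the nose's, the sample jar's centre within 10 mm of the front place, the fingers hold the carousel with more than 2 N, and the carousel turns slower than 0.1 rad/s (all of step 3 and horizontal distance between square_rivet and nose below 0.006 m and angular speed of carousel below 0.1 rad/s); the arm keeps its last pose, push and grip.
It fails at once if the carousel was turned while the square-headed rivet was not under the nose (distance of sample from where it was at the start of the episode above 0.025 m and horizontal distance between square_rivet and nose above 0.01 m).
It fails at once if the cab must not be disturbed (distance of cab from where it was at the start of the episode above 0.02 m).
It fails at once if the wheels must not be disturbed (distance of wheels from where it was at the start of the episode above 0.02 m).
It fails at once if the scriber must not be disturbed (distance of scriber from where it was at the start of the episode above 0.02 m).
It fails at once if the loupe must not be disturbed (distance of loupe from where it was at the start of the episode above 0.02 m).
It also fails if it takes over 61 s, if anything falls off the work surface, if the arm or the gripper's body presses on something with over 40 N, if the wrist force passes 120 N, or if a joint passes its speed limit or range.

### The arm

A 6-joint arm with a two-finger parallel gripper is mounted at the origin on the work surface. World frame = base frame: x ahead of the robot, y to its left, z up, the work surface at z = 0. Lengths are in mm, angles in degrees, forces in N, time in s.
With the tool pointing down it reaches from about 325 to 875 mm from the base axis. Payload 4.4 kg.
Tool frame: the origin (TCP) lies midway between the tips of the shut fingers; the grasp point (between the pads) lies 19 mm behind it; z points along the fingers, x is the direction in which the jaws open and shut, and the axes are right-handed (so a half turn about z gives the same grasp; the last joint's range is limited). The gripper opens to 85 mm and grips with 20 to 120 N. Pads are 22 mm wide; open, the fingers measure 114 mm over their backs; the gripper's body (76 mm by 85 mm) begins 54 mm behind the grasp point. The pads swing forward as they close: fully open they stand 13 mm farther back than shut.
Start: joints at [61.163, 11.837, 88.321, -0, 79.842, -8.623], TCP at [198.687, 539.584, 231.282] pointing down, gripper open.
Joint ranges: [-156.59, 156.59], [-49.26, 127.26], [12.9, 141.05], [-63.56, 243.56], [4.71, 150.69], [-161.64, 161.64]. Speed limits (degrees/s): [159.86, 159.86, 180, 180, 180, 180].

### API

Orientations are given as [roll, pitch, yaw] about the fixed x, y, z axes, in that order (R = Rz(yaw) Ry(pitch) Rx(roll)).
In Python, from plant import r, vision, ticket gives the robot as it stands.
- The arm moves only by the tool play_rows, never from a script. Its argument "commands" is a list of rows, each an object of numbers: "dx", "dy", "dz": the shift along the tool's x, y, z in mm; "ax", "ay", "az": the turn, a rotation vector about the tool's x, y, z in degrees. In form: [{"dx": .., "dy": .., "dz": .., "ax": .., "ay": .., "az": ..}, ...]. A call has 1 to 12 rows; each row is the pose to reach, as a shift and turn from the pose measured when the call began, along the tool's axes at that moment; what a row does not reach only later rows make up. A row lasts 1/12 s, in which the tool goes at most 41.7 mm and 7.16 degrees, less where a joint would pass 70% of its speed; a pose out of reach is approached as far as the arm can. A call with a gripper value outside its range is refused whole. "gripper" is the gripper's target within -1 to 1 (shut at 1, half-way at 0, fully open at -1), set as the call begins (left out, the last holds). The fingers move at their own pace and stop on an object; "squeeze" is the grip in N (left out, the last holds). Time passes only in rows, so rows that repeat a pose let the fingers close. It gives the time, the measured TCP pose, the force and the opening at its end, in the units of the state.
- r.read_state(): the state, without advancing time (a new reading comes with each control period).
- vision.read_camera(name): name is "scene" or "top" or "wrist"; returns (picture, depth): 400x640x3 uint8, red, green, blue; 400x640 float32, mm along the optical axis (not along the pixel's ray), 0 where there is no reading.
- vision.camera_info(name): a dict with "K" (3x3 intrinsics, pixels), "dist_coeffs" ([k1, k2, p1, p2, k3] as OpenCV has them; the pictures are not rectified), "rvec" (rotation vector, rad) and "tvec" (3), from world to camera coordinates, as OpenCV has them; the wrist camera has in their place "hand_eye" (4x4, takes a point from camera to tool coordinates, whose origin is the TCP and whose axes are the tool frame's). Camera axes: x right, y down, z forward; pixel columns grow to the right and rows downward; lengths in mm; the calibration is good to about 2 mm. A picture is of the moment at which its call begins: read the wrist's pose just before it. camera_info takes no time and is no camera call.
- ticket.finish_job(): hands the job in, once; it reports no verdict.
The state is a dict: "t": time; "joint_positions": joint angles; "qd": joint speeds; "effort": joint torques, N m; "ee_pos": TCP position; "tcp_rot": TCP orientation; "force": force on the tool from outside, world axes, zero at the start; "ft_torque": the same for the moment, N m; "width": finger opening in mm.
Only numpy, scipy, OpenCV 4.12 (cv2) and the standard library are available. Lean on these libraries where they do the work, as an engineer would, in place of code of your own. Each camera call takes 0.05 s, during which the arm holds its last target.

## Working session

There is one attempt and no reset: what is moved stays moved. The work goes in short steps, Python scripts to look and compute and a tool call to move; the robot and the scene stay as the last step left them, time stands still between calls to the robot, and variables do not carry over. Pictures are saved under pics/ and viewed, and the job is handed in when it is done.

Besides the shell and the picture viewer there is one more tool, called after "Call:" as name(argument=value, ...) on one line, values as JSON. play_rows: Moves the arm, as the interface text tells. Its arguments: {"type":"object","properties":{"commands":{"type":"array"},"gripper":{"type":"number"},"squeeze":{"type":"number"}},"required":["commands"]}

```bash
ls; mkdir -p pics
cat > h.py <<'E'
import numpy as np,cv2,pickle
from plant import r,vision,ticket
def save(n,im): cv2.imwrite(f'pics/{n}.png',cv2.cvtColor(im,cv2.COLOR_RGB2BGR))
E
python3 - <<'E'
from h import *
s=r.read_state();print(s)
for n in('scene','top','wrist'):
    im,d=vision.read_camera(n);save(n+'0',im);np.savez(f'{n}0.npz',im=im,d=d)
    print(n,vision.camera_info(n))
E
```

```text
pics
{'t': 0.0, 'joint_positions': array([ 6.11631359e+01,  1.18861656e+01,  8.84074611e+01, -4.28426391e-04,
        7.98398738e+01, -8.62235101e+00]), 'qd': array([-0.08109201,  0.03033986,  0.02591421, -0.01895784, -0.02221013,
        0.01690773]), 'effort': array([ 3.40278420e-04, -3.83025527e+01, -2.91603041e+01, -9.91144020e-06,
        1.05502474e-02, -6.29288749e-06]), 'ee_pos': array([198.3138217 , 538.89803959, 230.08472563]), 'tcp_rot': array([-1.79980402e+02,  1.32054853e-01,  6.97855856e+01]), 'force': array([ 0.52213928,  0.69666468, -0.02071984]), 'ft_torque': array([ 0.03497681, -0.00367737,  0.0313654 ]), 'width': 85.2700091098137}
scene {'K': array([[390.44137079,   0.        , 316.10770649],
       [  0.        , 390.44137079, 202.46594972],
       [  0.        ,   0.        ,   1.        ]]), 'dist_coeffs': array([-0.05768621,  0.        ,  0.        ,  0.        ,  0.        ]), 'rvec': array([ 0.87264524,  2.48113636, -1.13353885]), 'tvec': array([ 439.9730327 , -167.60019123, 1198.75638524])}
top {'K': array([[386.48904321,   0.        , 318.42154895],
       
[... 205 characters left out ...]
7926961, -2.13511173,  0.16855131]), 'tvec': array([-17.40952594, 561.32324306, 997.88540071])}
wrist {'K': array([[319.31844087,   0.        , 323.07507345],
       [  0.        , 319.31844087, 199.91321097],
       [  0.        ,   0.        ,   1.        ]]), 'dist_coeffs': array([0.00714903, 0.        , 0.        , 0.        , 0.        ]), 'hand_eye': array([[ 9.99999269e-01, -1.02372540e-03,  6.44164767e-04,
         3.34572141e-01],
       [ 7.59168436e-04,  9.45841423e-01,  3.24628137e-01,
        -8.31303389e+01],
       [-9.41607788e-04, -3.24627410e-01,  9.45841508e-01,
        -1.41940166e+02],
       [ 0.00000000e+00,  0.00000000e+00,  0.00000000e+00,
         1.00000000e+00]])}
```

View pics/scene0.png

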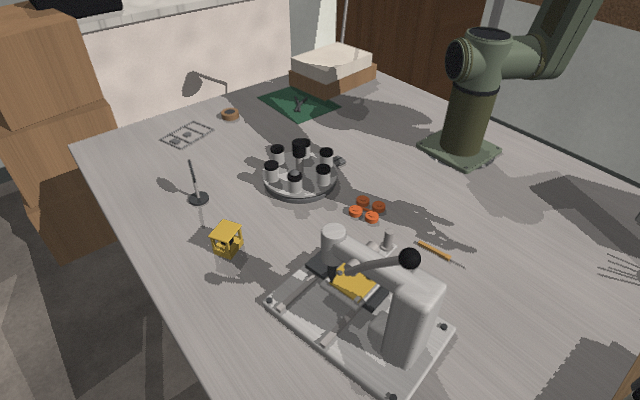

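View pics/top0.png

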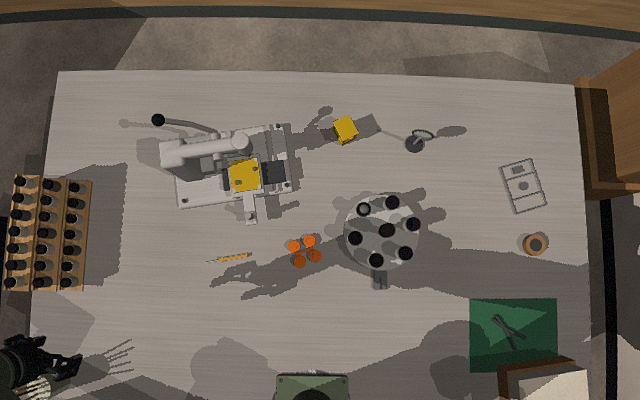

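View pics/wrist0.png

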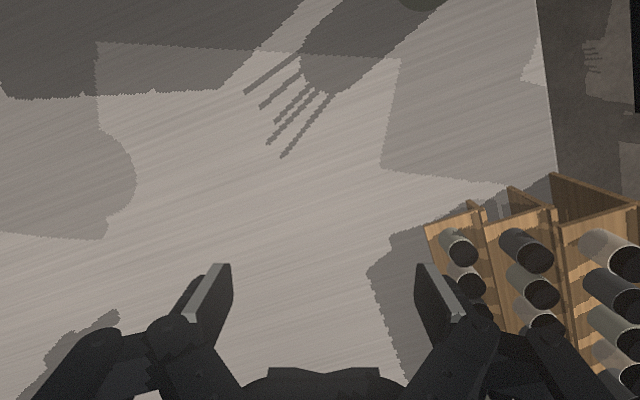

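The top view shows the press at about (230,165), with its handle near (250,210). The carousel is at (382,231) with its tongue at (380,280), and the sample jar looks like the one at (363,209). I'll zoom in.

Run:
```python
from h import *
t=np.load('top0.npz')['im']
save('z1',cv2.resize(t[100:240,150:310],None,fx=5,fy=4.2,interpolation=cv2.INTER_CUBIC)[:600,:800])
save('z2',cv2.resize(t[180:300,330:440],None,fx=5,fy=5,interpolation=cv2.INTER_CUBIC))
s=np.load('scene0.npz')['im']
save('z3',cv2.resize(s[210:330,290:430],None,fx=5,fy=5,interpolation=cv2.INTER_CUBIC))
```

```text
(no output)
```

View pics/z1.png

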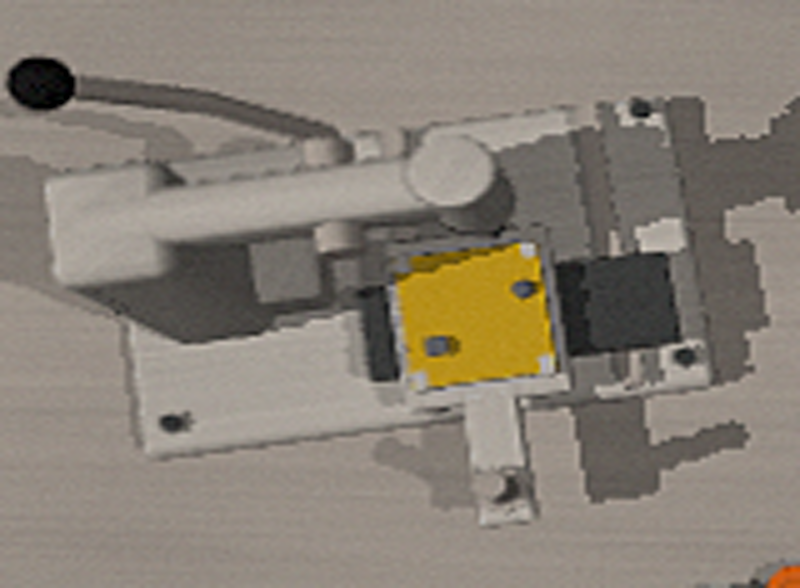

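View pics/z2.png

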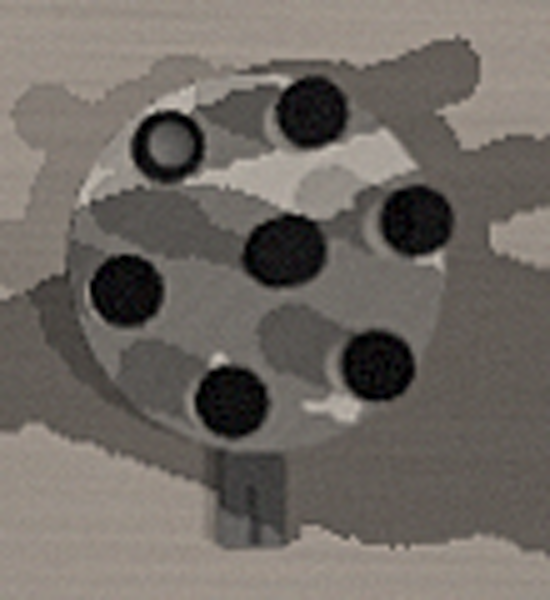

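View pics/z3.png

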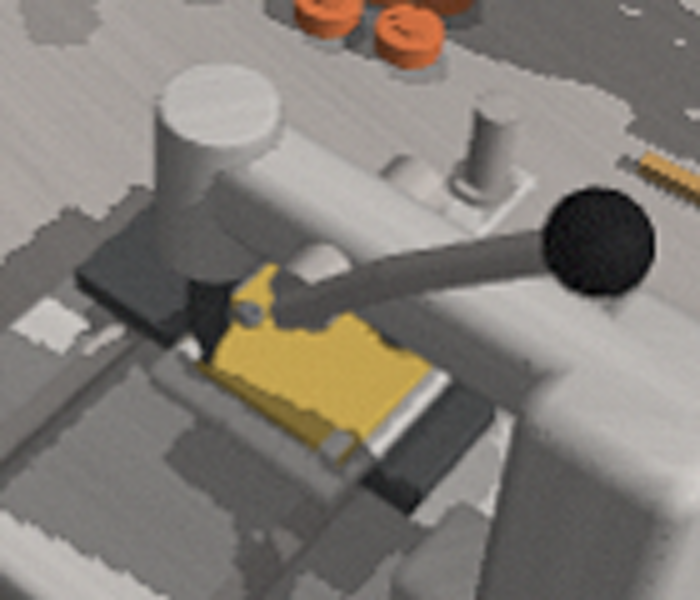

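```bash
cat >> h.py <<'E'
def cam(n):
    c=vision.camera_info(n);return c
def ray(n,uv,st=None):
    c=cam(n);K=np.array(c['K']);p=cv2.undistortPoints(np.array([[uv]],float),K,np.array(c['dist_coeffs'])).ravel()
    v=np.array([p[0],p[1],1.])
    if n=='wrist':
        from scipy.spatial.transform import Rotation as R
        Rt=R.from_euler('xyz',st['tcp_rot'],degrees=True).as_matrix();H=np.array(c['hand_eye'])
        return np.array(st['ee_pos'])+Rt@H[:3,3],Rt@H[:3,:3]@v
    Rm=cv2.Rodrigues(np.array(c['rvec']))[0];t=np.array(c['tvec'])
    return -Rm.T@t,Rm.T@v
def onz(n,uv,z,st=None):
    o,d=ray(n,uv,st);return o+d*(z-o[2])/d[2]
def proj(n,P,st=None):
    c=cam(n);K=np.array(c['K']);D=np.array(c['dist_coeffs'])
    if n=='wrist':
        from scipy.spatial.transform import Rotation as R
        Rt=R.from_euler('xyz',st['tcp_rot'],degrees=True).as_matrix();H=np.array(c['hand_eye'])
        Rc=Rt@H[:3,:3];o=np.array(st['ee_pos'])+Rt@H[:3,3];Rm=Rc.T;t=-Rm@o
        rv=cv2.Rodrigues(Rm)[0]
    else: rv,t=np.array(c['rvec']),np.array(c['tvec'])
    return cv2.projectPoints(np.array(P,float).reshape(-1,1,3),rv,t,K,D)[0].reshape(-1,2)
def blobs(m,lo=10):
    n,_,s,c=cv2.connectedComponentsWithStats(m.astype(np.uint8));return [(s[i,4],c[i].round(2)) for i in range(1,n) if s[i,4]>=lo]
E
python3 - <<'E'
from h import *
Z=np.load('top0.npz');im=Z['im'].astype(int);d=Z['d']
rr=onz('top',(254.8,168.8),60);ss=onz('top',(237.6,182.4),60);hh=onz('top',(249.0,216),95)
print('round',rr,'sq',ss,'handle',hh)
v=rr-ss;print('yaw est',np.degrees(np.arctan2(v[1],v[0])-np.arctan2(-50,30)))
v=rr-hh;print('yaw est',np.degrees(np.arctan2(v[1],v[0])-np.arctan2(-28,125)),np.hypot(v[0],v[1]))
# base front edge from z1: (150,455)-(710,380)
a=onz('top',(150+150/5,100+455/4.2),10);b=onz('top',(150+710/5,100+382/4.2),10);e=a-b;print('edge yaw',np.degrees(np.arctan2(-e[0],e[1])))
# lids black
m=(im.max(2)<30);m[:180]=0;m[300:]=0;m[:,:330]=0;m[:,440:]=0
for A,c in blobs(m,30): print(A,c,onz('top',c,77)[:2],onz('top',c,125)[:2])
print('tongue end',onz('top',(330+215/5,180+545/5),0),onz('top',(330+288/5,180+545/5),0), 'line',onz('top',(330+253/5,180+510/5),8))
for n,uv in dict(cab=(345,129),loupe=(415,144),scr1=(207,261),scr2=(252,254),wh=(304,251)).items(): print(n,onz('top',uv,10)[:2])
# depth at barrel top and handle
for uv in((240,141),(249,216),(363,209),(382,231),(255,169),(238,182)): 
    D=d[uv[1],uv[0]];o,v=ray('top',uv);print(uv,o+v*D)
E
```

```text
round [636.81622611 165.08995022  60.        ] sq [599.13836369 209.11315156  60.        ] handle [507.42905616 169.19980015  95.        ]
yaw est 9.595263519424538
yaw est 10.806507275592041 129.45242606789424
edge yaw 10.146599375849558
129 [391.92 202.17] [ 552.89952737 -196.5246597 ] [ 546.3445386  -186.48655586]
62 [362.34 209.02] [ 533.3871247  -119.28368981] [ 527.77909621 -112.9941828 ]
142 [412.8  223.58] [ 498.13366624 -250.86082036] [ 494.23653034 -238.18571754]
161 [386.51 229.78] [ 480.90144391 -182.04932127] [ 477.8406084  -172.71372296]
148 [354.7  237.47] [ 459.72513311 -100.00365598] [457.69200934 -94.64983211]
147 [405.07 252.78] [ 422.76795156 -229.98121056] [ 422.52840409 -218.31942022]
147 [375.78 259.88] [ 403.6989733  -154.37853754] [ 404.3848662  -146.38583551]
tongue end [ 323.66897907 -159.89927656    0.        ] [ 324.0912899  -200.01199956    0.        ] line [ 343.33816916 -179.25174853    8.        ]
cab [769.23174742 -78.12440931]
loupe [ 730.86503503 -278.75111132]
scr1 [390.127821   292.57624576]
scr2 [412.09688568 170.72856702]
wh [423.26743353  30.01230632]
(240, 141) [669.28411259 179.46198764 207.43731399]
(249, 216) [507.15177269 168.70808148  98.00520329]
(363, 209) [ 531.73864406 -119.02549398   91.84793584]
(382, 231) [ 474.49533166 -161.08291515  127.69492054]
(255, 169) [635.92456873 164.2792263   61.65684136]
(238, 182) [599.75904868 207.58717652  62.62705253]
```

Call:
play_rows(commands=[{"dx": -10, "dy": 17, "dz": 0, "az": -2}, {"dx": -28, "dy": 48, "dz": 0, "az": -5}, {"dx": -48, "dy": 84, "dz": 0, "az": -8}, {"dx": -68, "dy": 120, "dz": 0, "az": -11}, {"dx": -88, "dy": 155, "dz": 0, "az": -14}, {"dx": -108, "dy": 190, "dz": 0, "az": -17}, {"dx": -128, "dy": 225, "dz": 0, "az": -20}, {"dx": -148, "dy": 260, "dz": 0, "az": -23}, {"dx": -168, "dy": 295, "dz": 0, "az": -26}, {"dx": -188, "dy": 330, "dz": 0, "az": -28}, {"dx": -208, "dy": 365, "dz": 0, "az": -30}, {"dx": -220, "dy": 386, "dz": 0, "az": -30}])

```text
invalid input
```

Call:
play_rows(commands=[{"dx": 0, "dy": 0, "dz": 0}, {"dx": 0, "dy": 0, "dz": 0}])

```text
invalid input
```

Run:
```python
from h import *
s=r.read_state();im,d=vision.read_camera('wrist');save('w1',im);np.savez('w1.npz',im=im,d=d);pickle.dump(s,open('w1.pkl','wb'))
print(s['t'],s['ee_pos'],s['tcp_rot'],s['qd'].round(2),s['joint_positions'])
```

```text
0.15 [198.42368652 539.06251679 230.36794471] [-1.79986724e+02  1.00655900e-01  6.97853678e+01] [ 0.01 -0.2  -0.32 -0.15 -0.12  0.02] [ 6.11622889e+01  1.18755443e+01  8.83859568e+01 -1.99701621e-03
  7.98400075e+01 -8.62271317e+00]
```

View pics/w1.png

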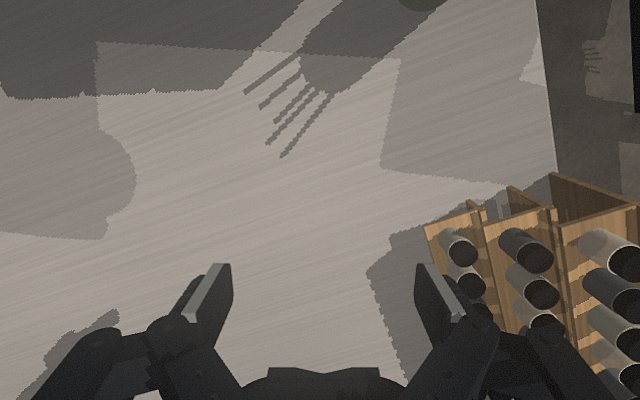

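The arm didn't move, because the call was refused as "invalid input". I'll give all six fields in every row.

Call:
play_rows(commands=[{"dx": -10, "dy": 17, "dz": 0, "ax": 0, "ay": 0, "az": -2}, {"dx": -28, "dy": 48, "dz": 0, "ax": 0, "ay": 0, "az": -5}, {"dx": -48, "dy": 84, "dz": 0, "ax": 0, "ay": 0, "az": -8}, {"dx": -68, "dy": 120, "dz": 0, "ax": 0, "ay": 0, "az": -11}, {"dx": -88, "dy": 155, "dz": 0, "ax": 0, "ay": 0, "az": -14}, {"dx": -108, "dy": 190, "dz": 0, "ax": 0, "ay": 0, "az": -17}, {"dx": -128, "dy": 225, "dz": 0, "ax": 0, "ay": 0, "az": -20}, {"dx": -148, "dy": 260, "dz": 0, "ax": 0, "ay": 0, "az": -23}, {"dx": -168, "dy": 295, "dz": 0, "ax": 0, "ay": 0, "az": -26}, {"dx": -188, "dy": 330, "dz": 0, "ax": 0, "ay": 0, "az": -28}, {"dx": -208, "dy": 365, "dz": 0, "ax": 0, "ay": 0, "az": -30}, {"dx": -220, "dy": 386, "dz": 0, "ax": 0, "ay": 0, "az": -30}])

```text
t: 1.2
ee_pos: [486.8, 196.1, 230.8]
tcp_rot: [-180.0, 0.1, 99.7]
force: [-0.2, -0.3, 0.2]
width: 85.3
```

Run:
```python
from h import *
vision.read_camera('top')
s=r.read_state();im,d=vision.read_camera('wrist');save('w2',im);np.savez('w1.npz',im=im,d=d);pickle.dump(s,open('w1.pkl','wb'))
print(s['t'],s['ee_pos'],s['tcp_rot'],s['qd'].round(2),s['joint_positions'])
for n,P in dict(nose=(669,179,68),rr=(636.8,165,60),sq=(599,209,60),h=(507,169,95)).items(): print(n,proj('wrist',P,s))
```

```text
1.25 [488.98244755 193.75476334 230.82602357] [179.90464472   0.2867731   99.48506351] [ 3.96 -1.18  1.55  2.83  1.23  6.18] [ 12.36016984   5.86920822  95.22710385  -0.29682464  78.82298204
 -87.06780052]
nose [[285.77283722 324.09151623]]
rr [[278.07265966 295.07647995]]
sq [[320.97827099 272.4588578 ]]
h [[293.91442505 200.94206615]]
```

View pics/w2.png

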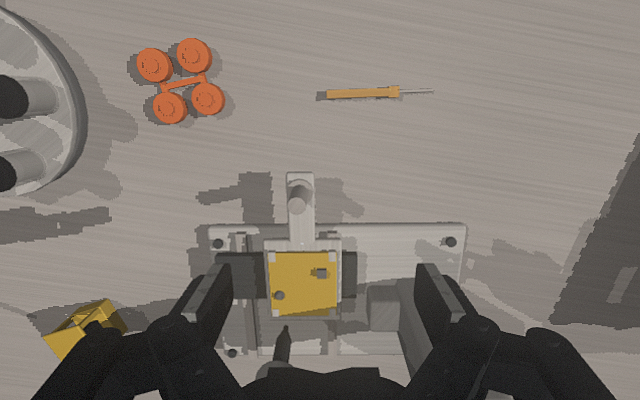

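Run:
```python
from h import *
im=np.load('w1.npz')['im']
c=cv2.resize(im[165:345,245:365],None,fx=5,fy=5,interpolation=cv2.INTER_CUBIC)
save('w2a',c[:500]);save('w2b',c[400:])
```

```text
(no output)
```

View pics/w2a.png

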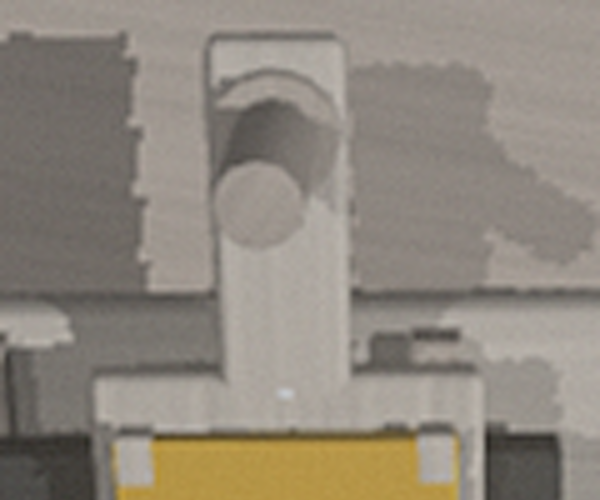

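View pics/w2b.png

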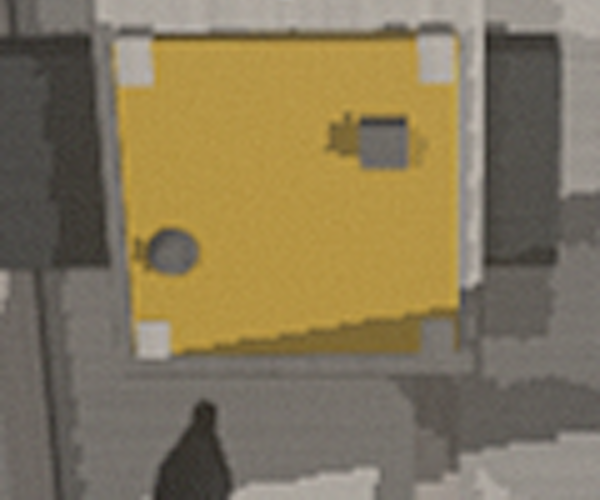

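Run:
```python
from h import *
s=pickle.load(open('w1.pkl','rb'))
n=onz('wrist',(285.5,326.6),68,s);rr=onz('wrist',(279.4,294.6),60,s);q=onz('wrist',(321.4,273.8),60,s);h=onz('wrist',(297,205.6),95,s)
print(n,rr,q,h)
f=lambda v:np.degrees(np.arctan2(v[1],v[0]))
yaw=f(rr-h)-f((125,-28));yaw2=f(q-h)-f((95,22));yaw3=f(rr-q)-f((30,-50));print(yaw,yaw2,yaw3,np.linalg.norm((rr-h)[:2]),np.linalg.norm((q-h)[:2]))
print('need round',n-rr,'need sq',n-q)
st=r.read_state();print(st['ee_pos'],st['tcp_rot'])
```

```text
[672.60268944 179.13941795  68.        ] [635.90147652 166.43376701  60.        ] [600.62994042 209.74850795  60.        ] [511.05605468 172.43331766  95.        ]
9.874557109227629 9.577250217315495 8.192442217551907 124.98949540441232 97.03558333126904
need round [36.70121292 12.70565094  8.        ] need sq [ 71.97274902 -30.60908999   8.        ]
[487.01646922 196.14052991 230.68697958] [-1.79988251e+02  1.31786660e-01  9.94641905e+01]
```

Run:
```python
from h import *
s=r.read_state();im,d=vision.read_camera('wrist');np.savez('w3.npz',im=im,d=d);s2=r.read_state()
print(s['ee_pos'],s2['ee_pos'],s['qd'].round(2))
a=np.load('w1.npz')['im'];print('shift',cv2.phaseCorrelate(cv2.cvtColor(a,7).astype(float)[165:345,245:365],cv2.cvtColor(im,7).astype(float)[165:345,245:365]))
pickle.dump(s,open('w3.pkl','wb'))
c=cv2.resize(im[165:345,245:365],None,fx=5,fy=5,interpolation=cv2.INTER_CUBIC)
save('w3a',c[:500]);save('w3b',c[400:])
```

```text
[487.01646922 196.14052991 230.68697958] [485.51833972 197.82744086 230.51730193] [ 3.7  -1.12  1.58  2.64  1.38  2.1 ]
shift ((-2.645649094465874, 1.307657331512516), 0.8543590727877796)
```

View pics/w3a.png

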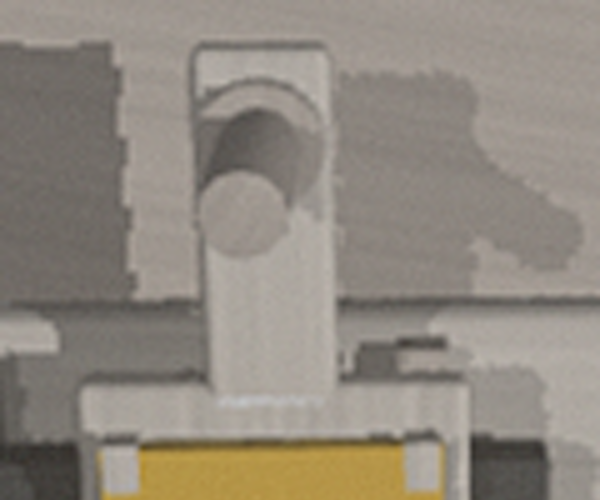

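View pics/w3b.png

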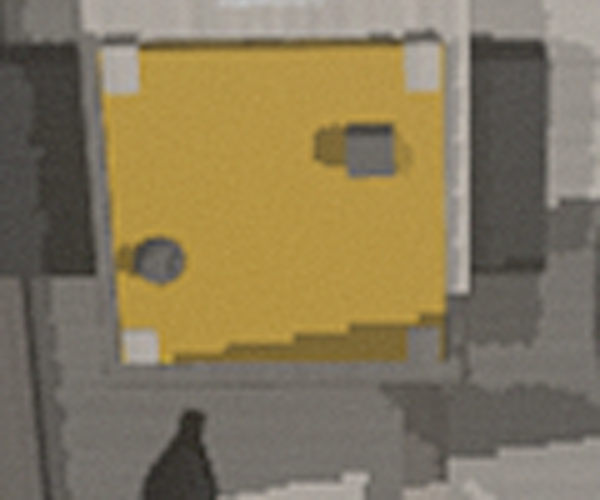

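Run:
```python
from h import *
s=pickle.load(open('w3.pkl','rb'))
g=lambda x,y,oy=0:(244.6+x/5,164.6+(y+oy)/5)
n=onz('wrist',g(191,418,400),68,s);rr=onz('wrist',g(160,260,400),60,s);q=onz('wrist',g(371,154,400),60,s);h=onz('wrist',g(244,215),95,s)
print(n,rr,q,h)
f=lambda v:np.degrees(np.arctan2(v[1],v[0]))
print(f(rr-h)-f((125,-28)),f(q-h)-f((95,22)),f(rr-q)-f((30,-50)),np.linalg.norm((rr-h)[:2]),np.linalg.norm((q-h)[:2]))
print('need round',n-rr,'need sq',n-q)
```

```text
[672.53104956 179.01851415  68.        ] [636.37207523 166.32846084  60.        ] [600.58451962 209.90788023  60.        ] [511.1867551  172.11559275  95.        ]
9.979022274870838 9.877218713675763 8.429190559420228 125.31901400955405 97.05780388365633
need round [36.15897433 12.6900533   8.        ] need sq [ 71.94652994 -30.88936609   8.        ]
```

Call:
play_rows(commands=[{"dx": -12, "dy": 7, "dz": 15, "ax": 0, "ay": 0, "az": 0}, {"dx": -24, "dy": 15, "dz": 40, "ax": 0, "ay": 0, "az": 0}, {"dx": -31, "dy": 19, "dz": 70, "ax": 0, "ay": 0, "az": 0}, {"dx": -31, "dy": 19, "dz": 100, "ax": 0, "ay": 0, "az": 0}, {"dx": -31, "dy": 19, "dz": 130, "ax": 0, "ay": 0, "az": 0}, {"dx": -31, "dy": 19, "dz": 140, "ax": 0, "ay": 0, "az": 0}, {"dx": -31, "dy": 19, "dz": 140, "ax": 0, "ay": 0, "az": 0}, {"dx": -31, "dy": 19, "dz": 140, "ax": 0, "ay": 0, "az": 0}], gripper=-0.2)

```text
t: 2.02
ee_pos: [508.8, 171.1, 90.8]
tcp_rot: [-179.9, 0.0, 99.6]
force: [0.1, -0.2, 0.5]
width: 51.3
```

Run:
```python
from h import *
s=r.read_state();im,d=vision.read_camera('wrist');save('w4',im)
print(s['t'],s['ee_pos'],s['tcp_rot'],s['qd'].round(2),s['width'])
print(proj('wrist',(509,170.5,95),s))
```

```text
2.0167 [508.83964127 171.13928118  90.78761851] [-1.79886159e+02  4.10927936e-02  9.96367939e+01] [-0.3  -1.84 -2.39 -0.18 -0.37 -0.15] 51.32901840406817
[[321.6702842  268.57962097]]
```

View pics/w4.png

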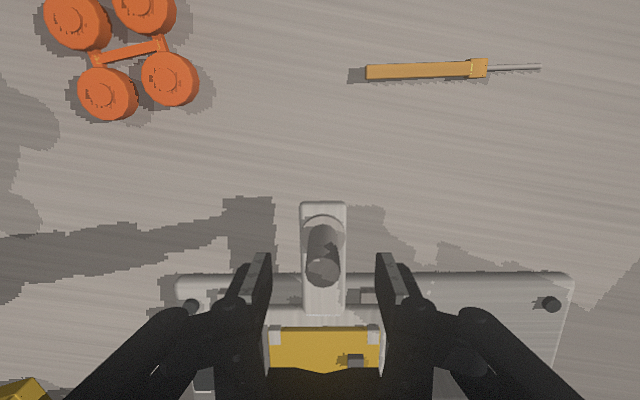

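The handle's top is at (322,270), centred between the pads and where I predicted it. I'll go down and grip.

Call:
play_rows(commands=[{"dx": 0, "dy": 0, "dz": 12, "ax": 0, "ay": 0, "az": 0}, {"dx": 0, "dy": 0, "dz": 24, "ax": 0, "ay": 0, "az": 0}, {"dx": 0, "dy": 0, "dz": 29, "ax": 0, "ay": 0, "az": 0}, {"dx": 0, "dy": 0, "dz": 29, "ax": 0, "ay": 0, "az": 0}, {"dx": 0, "dy": 0, "dz": 29, "ax": 0, "ay": 0, "az": 0}])

```text
t: 2.48
ee_pos: [509.6, 171.1, 62.5]
tcp_rot: [-180.0, 0.0, 99.6]
force: [-0.0, -0.5, -0.2]
width: 51.1
```

Call:
play_rows(commands=[{"dx": 0, "dy": 0, "dz": 0, "ax": 0, "ay": 0, "az": 0}, {"dx": 0, "dy": 0, "dz": 0, "ax": 0, "ay": 0, "az": 0}, {"dx": 0, "dy": 0, "dz": 0, "ax": 0, "ay": 0, "az": 0}, {"dx": 0, "dy": 0, "dz": 0, "ax": 0, "ay": 0, "az": 0}, {"dx": 0, "dy": 0, "dz": 0, "ax": 0, "ay": 0, "az": 0}, {"dx": 0, "dy": 0, "dz": 0, "ax": 0, "ay": 0, "az": 0}, {"dx": 0, "dy": 0, "dz": 0, "ax": 0, "ay": 0, "az": 0}], gripper=1, squeeze=50)

```text
t: 3.07
ee_pos: [510.0, 171.1, 62.9]
tcp_rot: [180.0, 0.1, 99.6]
force: [-0.5, -1.3, 3.0]
width: 16.5
```

Run:
```python
from h import *
s=r.read_state();im,d=vision.read_camera('wrist');save('w5',im)
print(s['t'],s['ee_pos'],s['tcp_rot'],s['qd'].round(2),s['width'],s['force'])
```

```text
3.0667 [509.98244326 171.05046206  62.91906426] [1.79977975e+02 5.05437917e-02 9.96224004e+01] [-0.1   0.08 -0.02  0.07 -0.04 -0.02] 16.48423968196257 [-0.48659515 -1.33071772  3.04979502]
```

View pics/w5.png

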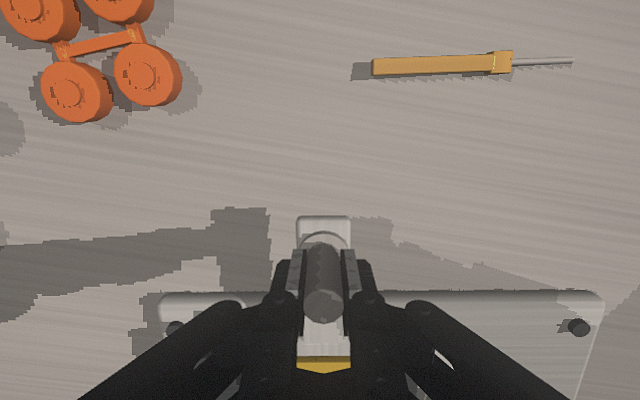

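Call:
play_rows(commands=[{"dx": 1.2, "dy": 6, "dz": 0, "ax": 0, "ay": 0, "az": 0}, {"dx": 2.4, "dy": 12, "dz": 0, "ax": 0, "ay": 0, "az": 0}, {"dx": 3.6, "dy": 18, "dz": 0, "ax": 0, "ay": 0, "az": 0}, {"dx": 4.8, "dy": 24, "dz": 0, "ax": 0, "ay": 0, "az": 0}, {"dx": 6, "dy": 30, "dz": 0, "ax": 0, "ay": 0, "az": 0}, {"dx": 7, "dy": 36, "dz": 0, "ax": 0, "ay": 0, "az": 0}, {"dx": 7, "dy": 37, "dz": 0, "ax": 0, "ay": 0, "az": 0}, {"dx": 7, "dy": 37, "dz": 0, "ax": 0, "ay": 0, "az": 0}, {"dx": 7, "dy": 37, "dz": 0, "ax": 0, "ay": 0, "az": 0}, {"dx": 7, "dy": 37, "dz": 0, "ax": 0, "ay": 0, "az": 0}])

```text
t: 3.95
ee_pos: [545.6, 184.4, 63.0]
tcp_rot: [179.9, 0.0, 99.6]
force: [1.0, 0.8, 1.2]
width: 16.6
```

Run:
```python
from h import *
s=r.read_state();print(s['t'],s['ee_pos'],s['tcp_rot'],s['qd'].round(2),s['width'],s['force'])
for n in('top','scene','wrist'):
    im,d=vision.read_camera(n);np.savez(n+'5.npz',im=im,d=d)
    print(n,proj(n,[(672.5,179,68),(672.5,179,60)],s))
    if n=='top': save('t5',cv2.resize(im[110:230,170:310],None,fx=5,fy=5,interpolation=cv2.INTER_CUBIC))
    if n=='scene': save('s5',cv2.resize(im[220:320,300:420],None,fx=6,fy=6,interpolation=cv2.INTER_CUBIC))
    if n=='wrist': save('w6',im)
```

```text
3.95 [545.60621781 184.40335217  62.99430737] [1.79923803e+02 3.18662046e-02 9.96235756e+01] [ 0.08 -0.26  0.4   0.12  0.24 -0.  ] 16.597055955567896 [1.02811855 0.79241473 1.23320798]
top [[249.74227019 154.88864034]
 [250.21009591 155.64069205]]
scene [[330.97130564 281.24832354]
 [330.85955312 283.87861058]]
wrist [[279.97335198 446.4390543 ]
 [281.58002294 433.12995707]]
```

View pics/t5.png

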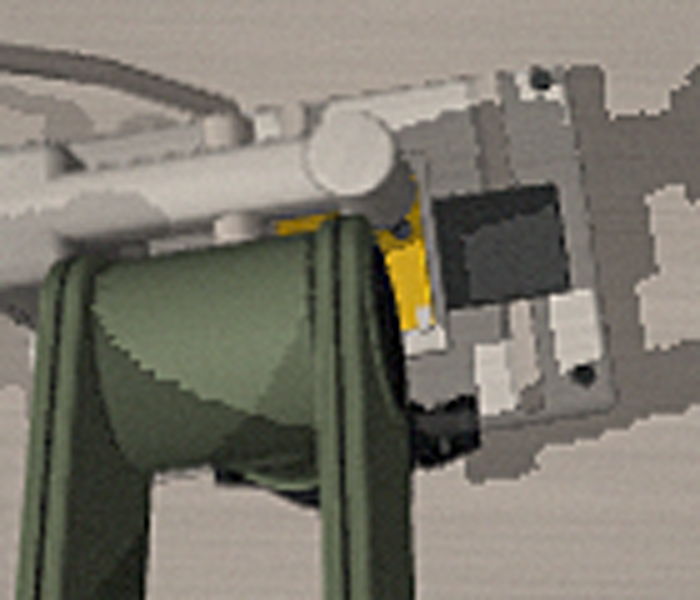

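View pics/s5.png

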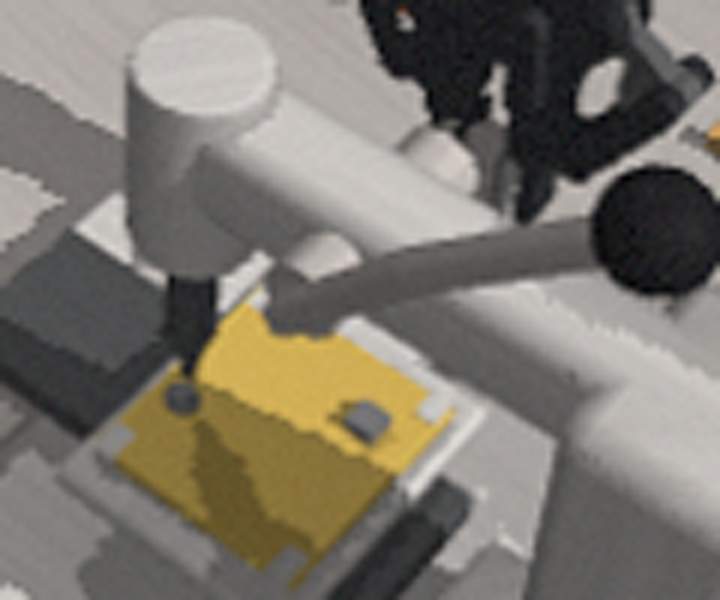

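View pics/w6.png

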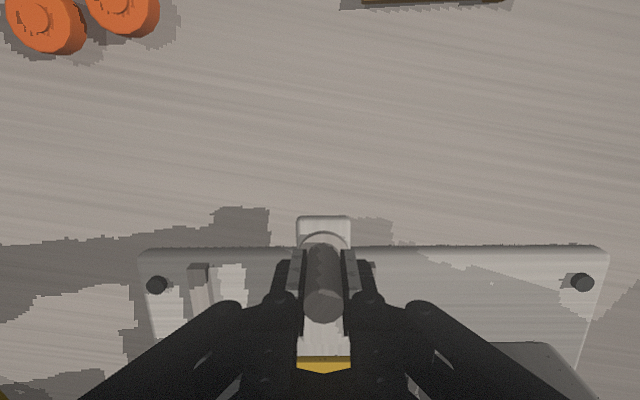

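Run:
```python
from h import *
im=np.load('scene5.npz')['im']
save('s5z',cv2.resize(im[262:302,305:365],None,fx=13,fy=13,interpolation=cv2.INTER_NEAREST))
im=np.load('top5.npz')['im']
save('t5z',cv2.resize(im[135:175,230:270],None,fx=14,fy=14,interpolation=cv2.INTER_NEAREST))
```

```text
(no output)
```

View pics/s5z.png

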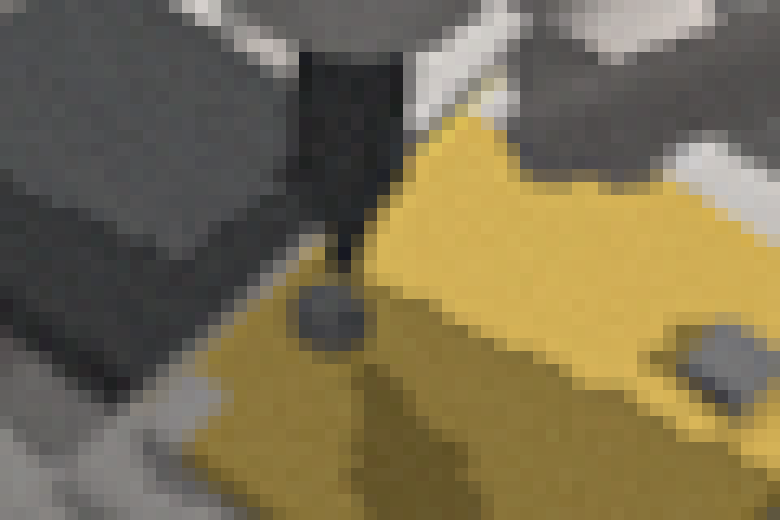

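View pics/t5z.png

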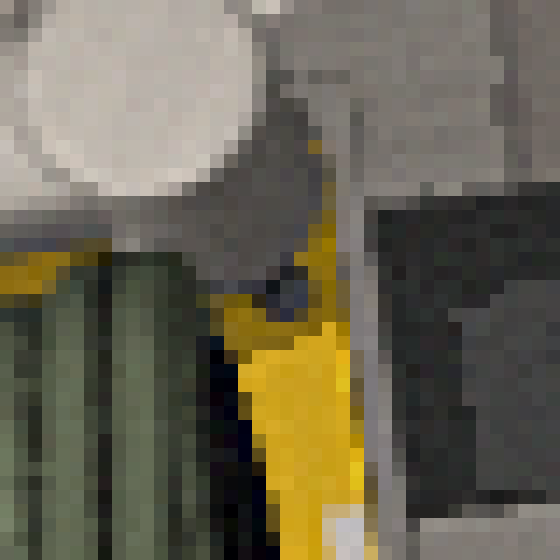

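Run:
```python
from h import *
n=onz('scene',(330.7,281.5),68)
for uv in((329.9,286.1),(329.9,285.4)):
    a=onz('scene',uv,60);print('rivet-nose',a-n)
print(n, proj('scene',[n+[5,0,-8],n+[0,5,-8],n+[0,0,-8]]))
print('barrel/nose axis check', onz('scene',(331.5,275),85),onz('top',(254.8-.3,168.8),60))
```

```text
rivet-nose [ 3.97350752  2.67592888 -8.        ]
rivet-nose [ 2.92537833  1.43870487 -8.        ]
[673.27647096 179.12854797  68.        ] [[328.56383935 285.47705409]
 [332.31254357 285.80642527]
 [330.59014968 284.1299668 ]]
barrel/nose axis check [671.2909795  178.39503102  85.        ] [636.79963043 165.88902727  60.        ]
```

Run:
```python
from h import *
print('square scene',onz('scene',(360.6,289.0),60),'pred wrist',(636.2,223.2),'round scene',onz('scene',(329.9,285.7),60),'pred',(671.8,179.7))
print(proj('scene',[(636.2,223.2,60),(671.8,179.7,60)]))
im=np.load('scene5.npz')['im'].astype(int)
print(im[262:296,326:336].sum(2)//3)
```

```text
square scene [636.92400545 222.87134535  60.        ] pred wrist (636.2, 223.2) round scene [676.65146101 181.09797792  60.        ] pred (671.8, 179.7)
[[361.00297531 288.91263451]
 [331.38230646 283.92434267]]
[[ 92  91  97  97  99  97  97 101  98  99]
 [ 91  94  95  99 100  99  99  99  98  95]
 [101  94  94  96 100  96  99  99 101  97]
 [171 121  82  97  99  99 101 101  95  94]
 [181 148  29  53  64  67  79  79  70  54]
 [128 113  27  40  36  42  42  41  38  32]
 [ 83  74  30  41  40  42  36  40  42  32]
 [ 76  57  35  42  43  41  38  42  40  30]
 [ 70  56  39  43  44  44  46  40  41  30]
 [ 75  57  37  37  44  40  47  36  40  45]
 [ 77  58  37  39  42  45  40  40  40  47]
 [ 77  57  38  46  40  42  45  35  43  50]
 [ 67  44  32  39  45  48  42  35  40  50]
 [ 54  40  39  39  44  43  43  38  35  55]
 [ 68  48  47  42  44  42  39  38  45 103]
 [ 51  56  45  42  39  44  39  42  85 135]
 [ 59  54  50  45  40  42  42  62 128 162]
 [ 50  55  70  76  47  36  34  98 148 160]
 [ 52  75 118 122  73  35  55 123 161 159]
 [ 75 110 139 121  53  27  76 134 161 158]
 [112 124 107  93  67  45  91 145 159 159]
 [125 106  98  98  91  77  86 128 148 153]
 [108  95  76  76  80  78  87  99 101 124]
 [ 99  82  72  81  78  74  73  89 108  99]
 [ 99  82  64  72  73  59  57  82 107 104]
 [102  86  62  65  69  63  61  86 106 105]
 [107  98  80  71  69  65  70  93 106 105]
 [104 103 105  92  84  85  90 100 102 102]
 [103 105 103 106 107 102  87  73  87 104]
 [105 107 104 105 103  99  79  75  75  85]
 [104 106 103 102 105 105  93  74  74  76]
 [101 105 106 104 105 108  94  77  74  73]
 [103 106 104 104 101 104  94  76  76  76]
 [106 102 101 101 106 100  86  78  78  75]]
```

Call:
play_rows(commands=[{"dx": -0.5, "dy": -1.9, "dz": 0, "ax": 0, "ay": 0, "az": 0}, {"dx": -0.5, "dy": -1.9, "dz": 0, "ax": 0, "ay": 0, "az": 0}, {"dx": -0.5, "dy": -1.9, "dz": 0, "ax": 0, "ay": 0, "az": 0}, {"dx": -0.5, "dy": -1.9, "dz": 0, "ax": 0, "ay": 0, "az": 0}, {"dx": -0.5, "dy": -1.9, "dz": 0, "ax": 0, "ay": 0, "az": 0}, {"dx": -0.5, "dy": -1.9, "dz": 0, "ax": 0, "ay": 0, "az": 0}, {"dx": -0.5, "dy": -1.9, "dz": 0, "ax": 0, "ay": 0, "az": 0}, {"dx": -0.5, "dy": -1.9, "dz": 0, "ax": 0, "ay": 0, "az": 0}, {"dx": -0.5, "dy": -1.9, "dz": 0, "ax": 0, "ay": 0, "az": 0}, {"dx": -0.5, "dy": -1.9, "dz": 0, "ax": 0, "ay": 0, "az": 0}, {"dx": -0.5, "dy": -1.9, "dz": 0, "ax": 0, "ay": 0, "az": 0}, {"dx": -0.5, "dy": -1.9, "dz": 0, "ax": 0, "ay": 0, "az": 0}])

```text
t: 5.1
ee_pos: [543.5, 183.5, 63.0]
tcp_rot: [180.0, 0.0, 99.6]
force: [-1.3, 0.6, 3.4]
width: 16.4
```

Run:
```python
from h import *
s=r.read_state();print(s['t'],s['ee_pos'],s['width'],s['force'])
for k in range(3):
    im,d=vision.read_camera('scene')
    if k==0: acc=im.astype(float)
    else: acc+=im
im=(acc/3).astype(np.uint8);np.savez('scene6.npz',im=im)
save('s6z',cv2.resize(im[262:302,305:365],None,fx=13,fy=13,interpolation=cv2.INTER_NEAREST))
```

```text
5.1 [543.4564017  183.50905665  62.97415281] 16.386084445494248 [-1.26300859  0.60861628  3.39459514]
```

View pics/s6z.png

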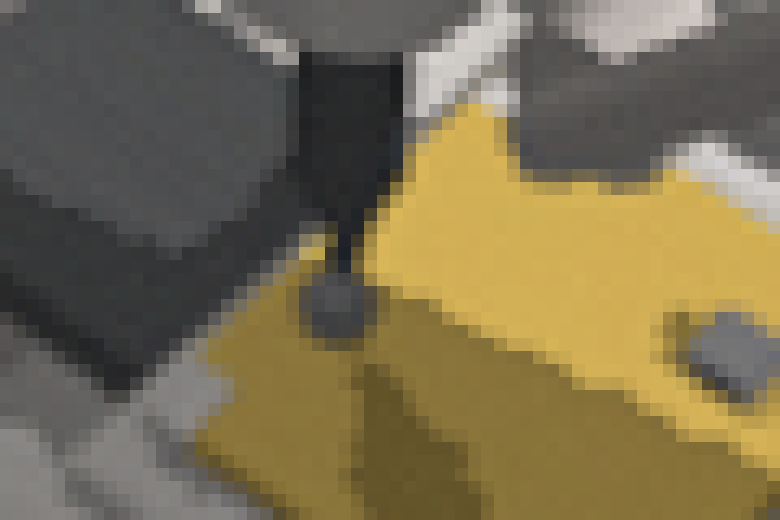

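The round rivet now sits directly below the tip: rivet at (338,308), tip at (341,265) in the crop. It has been there for over a second. Next is the square one.

Call:
play_rows(commands=[{"dx": -5, "dy": 3, "dz": 0, "ax": 0, "ay": 0, "az": 0}, {"dx": -12, "dy": 7.2, "dz": 0, "ax": 0, "ay": 0, "az": 0}, {"dx": -19, "dy": 11.5, "dz": 0, "ax": 0, "ay": 0, "az": 0}, {"dx": -26, "dy": 16, "dz": 0, "ax": 0, "ay": 0, "az": 0}, {"dx": -33, "dy": 20, "dz": 0, "ax": 0, "ay": 0, "az": 0}, {"dx": -40, "dy": 24.3, "dz": 0, "ax": 0, "ay": 0, "az": 0}, {"dx": -46, "dy": 28, "dz": 0, "ax": 0, "ay": 0, "az": 0}, {"dx": -49.8, "dy": 30.3, "dz": 0, "ax": 0, "ay": 0, "az": 0}, {"dx": -49.8, "dy": 30.3, "dz": 0, "ax": 0, "ay": 0, "az": 0}, {"dx": -49.8, "dy": 30.3, "dz": 0, "ax": 0, "ay": 0, "az": 0}, {"dx": -49.8, "dy": 30.3, "dz": 0, "ax": 0, "ay": 0, "az": 0}, {"dx": -49.8, "dy": 30.3, "dz": 0, "ax": 0, "ay": 0, "az": 0}])

```text
t: 6.25
ee_pos: [582.0, 139.3, 63.0]
tcp_rot: [179.9, 0.1, 99.6]
force: [1.8, -0.1, 1.2]
width: 16.5
```

Run:
```python
from h import *
s=r.read_state();print(s['t'],s['ee_pos'],s['width'],s['force'])
for k in range(3):
    im,d=vision.read_camera('scene')
    if k==0: acc=im.astype(float)
    else: acc+=im
im=(acc/3).astype(np.uint8);np.savez('scene7.npz',im=im)
save('s7z',cv2.resize(im[262:302,305:365],None,fx=13,fy=13,interpolation=cv2.INTER_NEAREST))
```

```text
6.25 [581.95173783 139.32884918  63.03301396] 16.52578323379433 [ 1.80756442 -0.12610416  1.18561236]
```

View pics/s7z.png

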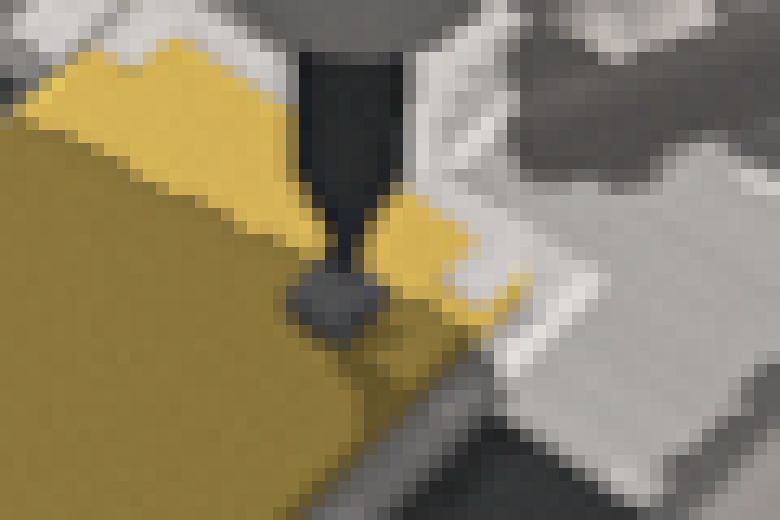

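The square rivet is centred under the tip: rivet at (338,300), tip at (341,265) in the crop. Now I'll release the handle and rise straight up.

Call:
play_rows(commands=[{"dx": 0, "dy": 0, "dz": 0, "ax": 0, "ay": 0, "az": 0}, {"dx": 0, "dy": 0, "dz": 0, "ax": 0, "ay": 0, "az": 0}, {"dx": 0, "dy": 0, "dz": 0, "ax": 0, "ay": 0, "az": 0}, {"dx": 0, "dy": 0, "dz": 0, "ax": 0, "ay": 0, "az": 0}], gripper=-0.2)

```text
t: 6.73
ee_pos: [581.2, 139.8, 62.8]
tcp_rot: [180.0, 0.0, 99.7]
force: [0.8, -0.1, -0.7]
width: 51.2
```

Call:
play_rows(commands=[{"dx": 0, "dy": 0, "dz": -10, "ax": 0, "ay": 0, "az": 0}, {"dx": 0, "dy": 0, "dz": -25, "ax": 0, "ay": 0, "az": 0}, {"dx": 0, "dy": -5, "dz": -50, "ax": 0, "ay": 0, "az": 0}, {"dx": 0, "dy": -20, "dz": -80, "ax": 0, "ay": 0, "az": 0}, {"dx": 0, "dy": -40, "dz": -110, "ax": 0, "ay": 0, "az": 0}, {"dx": 0, "dy": -60, "dz": -135, "ax": 0, "ay": 0, "az": 0}, {"dx": 0, "dy": -70, "dz": -150, "ax": 0, "ay": 0, "az": 0}, {"dx": 0, "dy": -70, "dz": -150, "ax": 0, "ay": 0, "az": 0}, {"dx": 0, "dy": -70, "dz": -150, "ax": 0, "ay": 0, "az": 0}, {"dx": 0, "dy": -70, "dz": -150, "ax": 0, "ay": 0, "az": 0}])

```text
t: 7.57
ee_pos: [512.1, 128.1, 212.2]
tcp_rot: [-180.0, 0.0, 99.7]
force: [-0.3, 0.6, -0.1]
width: 51.0
```

Run:
```python
from h import *
s=r.read_state();im,d=vision.read_camera('wrist');save('w8',im)
print(s['t'],s['ee_pos'],s['tcp_rot'],s['qd'].round(1),s['joint_positions'].round(1),s['width'])
im,d=vision.read_camera('scene')
save('s8z',cv2.resize(im[262:302,305:365],None,fx=13,fy=13,interpolation=cv2.INTER_NEAREST))
im,d=vision.read_camera('top');np.savez('top8.npz',im=im,d=d)
```

```text
7.5667 [512.07078617 128.14796343 212.20757927] [-1.79980044e+02  2.84067017e-02  9.96582811e+01] [ 0.   1.7  0.4 -0.   0.1 -0. ] [  4.7   7.1  96.2  -0.   76.8 -95. ] 50.95569857897742
```

View pics/w8.png

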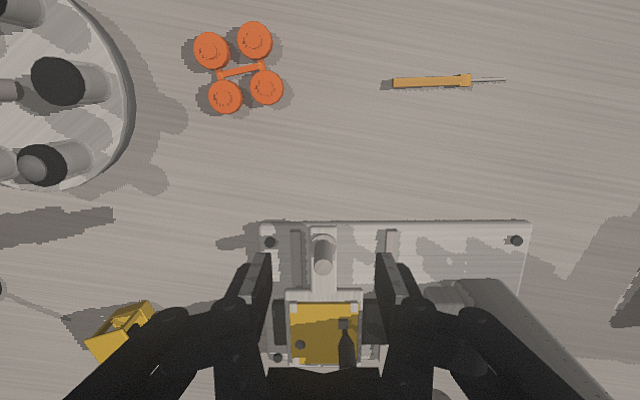

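View pics/s8z.png

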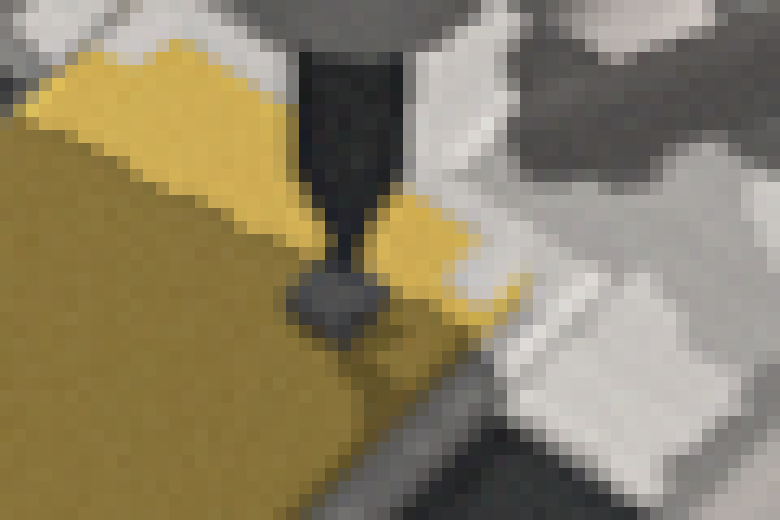

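Call:
play_rows(commands=[{"dx": -15, "dy": -4, "dz": -10, "ax": 0, "ay": 0, "az": 1}, {"dx": -45, "dy": -12, "dz": -20, "ax": 0, "ay": 0, "az": 2}, {"dx": -80, "dy": -22, "dz": -30, "ax": 0, "ay": 0, "az": 3}, {"dx": -115, "dy": -32, "dz": -40, "ax": 0, "ay": 0, "az": 4}, {"dx": -150, "dy": -42, "dz": -50, "ax": 0, "ay": 0, "az": 5}, {"dx": -185, "dy": -52, "dz": -60, "ax": 0, "ay": 0, "az": 6}, {"dx": -220, "dy": -62, "dz": -70, "ax": 0, "ay": 0, "az": 7}, {"dx": -255, "dy": -71, "dz": -80, "ax": 0, "ay": 0, "az": 8}, {"dx": -282, "dy": -79, "dz": -88, "ax": 0, "ay": 0, "az": 9}, {"dx": -293, "dy": -82, "dz": -88, "ax": 0, "ay": 0, "az": 9.7}, {"dx": -293, "dy": -82, "dz": -88, "ax": 0, "ay": 0, "az": 9.7}, {"dx": -293, "dy": -82, "dz": -88, "ax": 0, "ay": 0, "az": 9.7}])

```text
t: 8.72
ee_pos: [479.9, -174.1, 297.8]
tcp_rot: [-179.7, -0.1, 89.9]
force: [0.0, 0.6, 0.6]
width: 51.1
```

Call:
play_rows(commands=[{"dx": 0, "dy": 0, "dz": 0, "ax": 0, "ay": 0, "az": 0}, {"dx": 0, "dy": 0, "dz": 0, "ax": 0, "ay": 0, "az": 0}, {"dx": 0, "dy": 0, "dz": 0, "ax": 0, "ay": 0, "az": 0}], gripper=-0.6)

```text
t: 8.97
ee_pos: [479.9, -172.5, 297.0]
tcp_rot: [-179.6, -0.2, 90.0]
force: [0.1, 0.0, 0.6]
width: 68.2
```

Run:
```python
from h import *
s=r.read_state();im,d=vision.read_camera('wrist');save('w9',im);np.savez('w9.npz',im=im,d=d);pickle.dump(s,open('w9.pkl','wb'))
print(s['t'],s['ee_pos'],s['tcp_rot'],s['qd'].round(1),s['joint_positions'].round(1),s['width'])
print(proj('wrist',[(478.5,-175.4,125),(534.2,-120.8,80),(324,-180,0)],s))
```

```text
8.9667 [ 479.8833831  -172.4535675   297.01840129] [-1.79631593e+02 -1.54144685e-01  9.00408980e+01] [-0.2 -0.4 -0.5 -0.2 -0.  -0. ] [ -29.5    1.5   92.    -0.    86.9 -119.5] 68.18730289211602
[[319.38780231 176.50331192]
 [365.19356419 212.07465367]
 [315.90651904  28.91853337]]
```

View pics/w9.png

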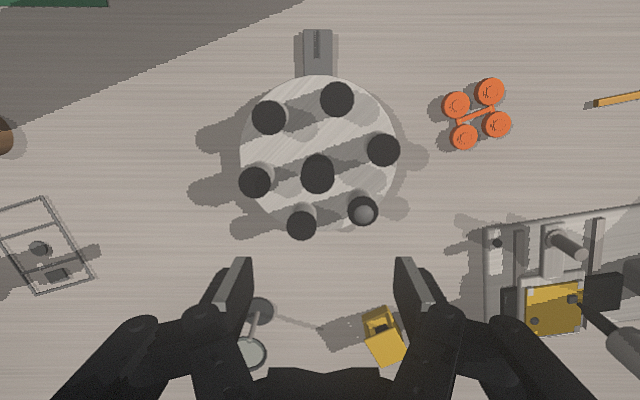

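Run:
```python
from h import *
s=pickle.load(open('w9.pkl','rb'));im=np.load('w9.npz')['im'].astype(int)
m=im.max(2)<45;m[250:]=0;m[:70]=0
P=[]
for A,c in blobs(m,200):
    p=onz('wrist',c,77,s);k=onz('wrist',c,125,s);print(A,c,p[:2].round(1),k[:2].round(1))
g=cv2.cvtColor(im.astype(np.uint8),cv2.COLOR_RGB2GRAY)
save('w9t',cv2.resize(im[20:90,285:355].astype(np.uint8),None,fx=8,fy=8,interpolation=cv2.INTER_CUBIC))
save('w9s',cv2.resize(im[85:250,230:410].astype(np.uint8),None,fx=4,fy=3.6,interpolation=cv2.INTER_CUBIC))
```

```text
(no output)
```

View pics/w9t.png

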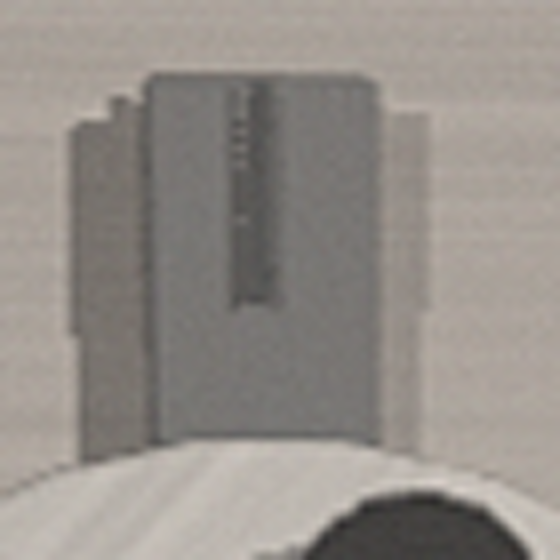

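Run:
```python
from h import *
s=pickle.load(open('w9.pkl','rb'));im=np.load('w9.npz')['im'].astype(np.uint8)
g=cv2.cvtColor(im,cv2.COLOR_RGB2GRAY)
print(g[172,310:325],g[100,330:345])
m=g<68;m[250:]=0;m[:75]=0;m[:,:230]=0;m[:,410:]=0
m=cv2.morphologyEx(m.astype(np.uint8),cv2.MORPH_OPEN,np.ones((5,5)))
P={}
for A,c in blobs(m,150):
    p=onz('wrist',c,77,s);k=onz('wrist',c,125,s);print(A,c,p[:2].round(1),k[:2].round(1))
for z in(6,):
  for uv in((316.9,31),(316.9,57),(317.7,29.5),(318,74)): print('tongue',onz('wrist',uv,z,s))
```

```text
[62 56 65 59 62 59 65 64 60 59 59 66 62 58 59] [62 68 63 66 66 65 63 65 61 62 67 61 62 70 62]
257 [331.86 106.33] [ 412.1 -161.9] [ 410.2 -163.4]
682 [267.87 119.39] [ 425.9 -232.4] [ 422.2 -224.5]
647 [382.85 150.65] [ 460.6 -103.4] [ 452.3 -112.6]
1044 [317.16 173.98] [ 487.8 -178.4] [ 475.9 -177.6]
751 [254.12 182.34] [ 497.8 -252.5] [ 484.6 -241.9]
220 [356.01 205.04] [ 526.3 -131.8] [ 509.2 -137.2]
501 [299.84 222.89] [ 549.4 -200. ] [ 529.3 -196.4]
tongue [ 327.25625581 -178.71265694    6.        ]
tongue [ 356.11168086 -178.89588421    6.        ]
tongue [ 325.63303593 -177.73266505    6.        ]
tongue [ 375.75523855 -177.63072014    6.        ]
```

View pics/w9s.png

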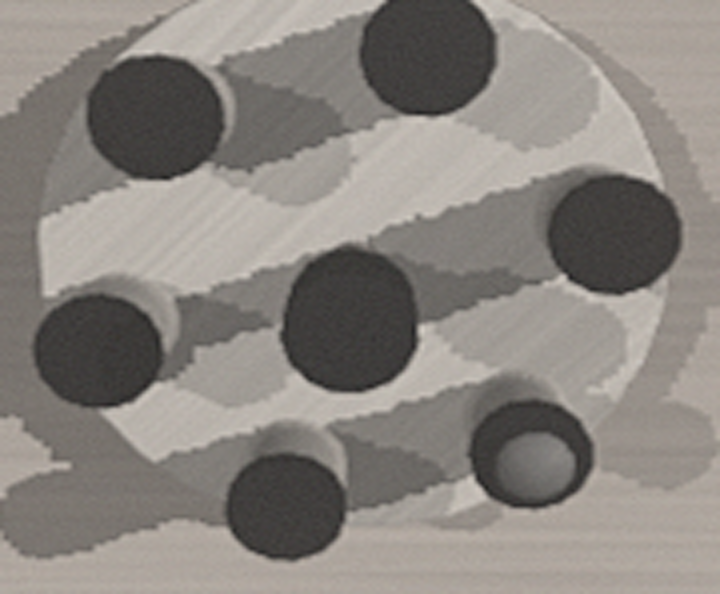

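Call:
play_rows(commands=[{"dx": 0, "dy": 0, "dz": 8, "ax": 0, "ay": 0, "az": 4}, {"dx": -1, "dy": 0, "dz": 16, "ax": 0, "ay": 0, "az": 10}, {"dx": -1, "dy": 0, "dz": 24, "ax": 0, "ay": 0, "az": 16.5}, {"dx": -2, "dy": 0, "dz": 32, "ax": 0, "ay": 0, "az": 23}, {"dx": -2, "dy": -1, "dz": 40, "ax": 0, "ay": 0, "az": 29.5}, {"dx": -3, "dy": -1, "dz": 48, "ax": 0, "ay": 0, "az": 36}, {"dx": -3, "dy": -1, "dz": 56, "ax": 0, "ay": 0, "az": 42.5}, {"dx": -4, "dy": -1, "dz": 64, "ax": 0, "ay": 0, "az": 49}, {"dx": -4, "dy": -1, "dz": 72, "ax": 0, "ay": 0, "az": 55.5}, {"dx": -4, "dy": -1, "dz": 80, "ax": 0, "ay": 0, "az": 62}, {"dx": -4, "dy": -1, "dz": 88, "ax": 0, "ay": 0, "az": 67}, {"dx": -4, "dy": -1, "dz": 97, "ax": 0, "ay": 0, "az": 70}])

```text
t: 10.02
ee_pos: [478.7, -175.7, 200.2]
tcp_rot: [-179.8, 0.2, 19.9]
force: [-0.1, 0.5, 0.3]
width: 68.2
```

Call:
play_rows(commands=[{"dx": 0, "dy": 0, "dz": 0, "ax": 0, "ay": 0, "az": 4}, {"dx": 0, "dy": 0, "dz": 0, "ax": 0, "ay": 0, "az": 10}, {"dx": 0, "dy": 0, "dz": 0, "ax": 0, "ay": 0, "az": 16.5}, {"dx": 0, "dy": 0, "dz": 0, "ax": 0, "ay": 0, "az": 23}, {"dx": 0, "dy": 0, "dz": 0, "ax": 0, "ay": 0, "az": 29.5}, {"dx": 0, "dy": 0, "dz": 0, "ax": 0, "ay": 0, "az": 36}, {"dx": 0, "dy": 0, "dz": 0, "ax": 0, "ay": 0, "az": 42.5}, {"dx": 0, "dy": 0, "dz": 0, "ax": 0, "ay": 0, "az": 49}, {"dx": 0, "dy": 0, "dz": 0, "ax": 0, "ay": 0, "az": 55.5}, {"dx": 0, "dy": 0, "dz": 0, "ax": 0, "ay": 0, "az": 62}, {"dx": 0, "dy": 0, "dz": 0, "ax": 0, "ay": 0, "az": 67}, {"dx": 0, "dy": 0, "dz": 0, "ax": 0, "ay": 0, "az": 69}])

```text
t: 11.02
ee_pos: [478.9, -174.9, 200.2]
tcp_rot: [179.9, 0.3, -49.2]
force: [-0.8, -0.2, 0.9]
width: 68.2
```

Call:
play_rows(commands=[{"dx": 0, "dy": 0, "dz": 0, "ax": 0, "ay": 0, "az": 0}, {"dx": 0, "dy": 0, "dz": 0, "ax": 0, "ay": 0, "az": 0}, {"dx": 0, "dy": 0, "dz": 0, "ax": 0, "ay": 0, "az": 0}])

```text
t: 11.27
ee_pos: [479.0, -174.4, 200.2]
tcp_rot: [179.9, 0.3, -49.1]
force: [0.6, -0.6, -0.1]
width: 68.4
```

Run:
```python
from h import *
s=r.read_state();im,d=vision.read_camera('wrist');save('w10',im)
print(s['t'],s['ee_pos'],s['tcp_rot'],s['qd'].round(1),s['joint_positions'].round(1),s['width'])
print(proj('wrist',[(478.7,-176.5,125)],s))
```

```text
11.2667 [ 478.97527475 -174.42389039  200.22647227] [179.8555107    0.29054457 -49.13502762] [-0.3  0.1 -0.1 -0.  -0.1  0.2] [-29.7   5.7  99.1  -0.   75.4  19.4] 68.41486087604892
[[325.22764799 214.59881385]]
```

View pics/w10.png

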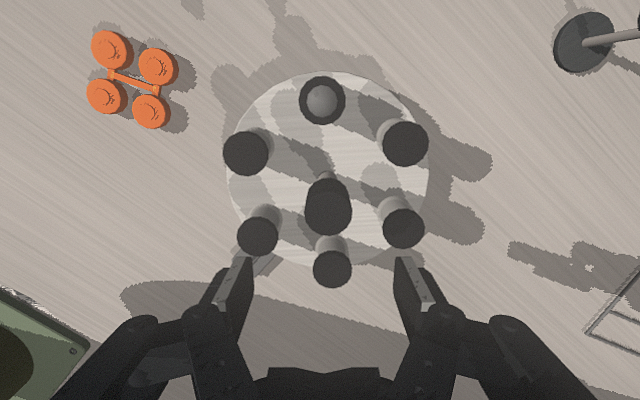

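Call:
play_rows(commands=[{"dx": 1.2, "dy": 0.7, "dz": 12, "ax": 0, "ay": 0, "az": 0}, {"dx": 2.4, "dy": 1.5, "dz": 32, "ax": 0, "ay": 0, "az": 0}, {"dx": 2.4, "dy": 1.5, "dz": 52, "ax": 0, "ay": 0, "az": 0}, {"dx": 2.4, "dy": 1.5, "dz": 70, "ax": 0, "ay": 0, "az": 0}, {"dx": 2.4, "dy": 1.5, "dz": 85, "ax": 0, "ay": 0, "az": 0}, {"dx": 2.4, "dy": 1.5, "dz": 98, "ax": 0, "ay": 0, "az": 0}, {"dx": 2.4, "dy": 1.5, "dz": 106, "ax": 0, "ay": 0, "az": 0}, {"dx": 2.4, "dy": 1.5, "dz": 110, "ax": 0, "ay": 0, "az": 0}, {"dx": 2.4, "dy": 1.5, "dz": 110, "ax": 0, "ay": 0, "az": 0}, {"dx": 2.4, "dy": 1.5, "dz": 110, "ax": 0, "ay": 0, "az": 0}, {"dx": 2.4, "dy": 1.5, "dz": 110, "ax": 0, "ay": 0, "az": 0}])

```text
t: 12.23
ee_pos: [479.6, -177.5, 91.1]
tcp_rot: [179.9, 0.2, -49.2]
force: [0.4, 0.7, 0.1]
width: 68.3
```

Run:
```python
from h import *
s=r.read_state();im,d=vision.read_camera('wrist');save('w11',im)
print(s['t'],s['ee_pos'],s['tcp_rot'],s['force'],s['width'])
```

```text
12.2333 [ 479.59274821 -177.54840565   91.1013605 ] [179.89198552   0.18263818 -49.15421174] [0.43303274 0.71098754 0.08272134] 68.3019193384927
```

View pics/w11.png

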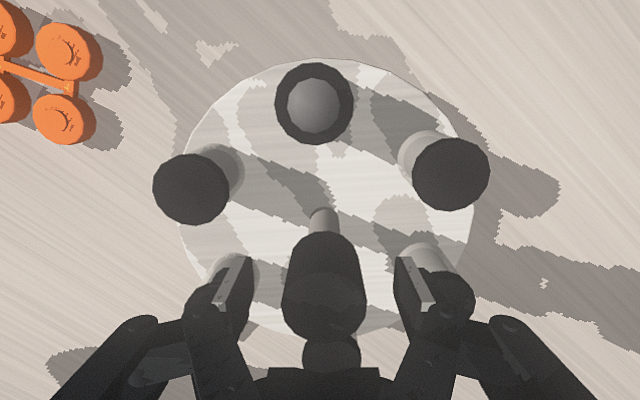

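The knob is centred between the pads at about (324,300). I'll grip it firmly.

Call:
play_rows(commands=[{"dx": 0, "dy": 0, "dz": 0, "ax": 0, "ay": 0, "az": 0}, {"dx": 0, "dy": 0, "dz": 0, "ax": 0, "ay": 0, "az": 0}, {"dx": 0, "dy": 0, "dz": 0, "ax": 0, "ay": 0, "az": 0}, {"dx": 0, "dy": 0, "dz": 0, "ax": 0, "ay": 0, "az": 0}, {"dx": 0, "dy": 0, "dz": 0, "ax": 0, "ay": 0, "az": 0}, {"dx": 0, "dy": 0, "dz": 0, "ax": 0, "ay": 0, "az": 0}, {"dx": 0, "dy": 0, "dz": 0, "ax": 0, "ay": 0, "az": 0}], gripper=1, squeeze=40)

```text
t: 12.87
ee_pos: [479.9, -177.6, 92.1]
tcp_rot: [179.9, 0.1, -49.1]
force: [-1.6, 1.4, 5.5]
width: 34.8
```

Call:
play_rows(commands=[{"dx": 0, "dy": 0, "dz": 0, "ax": 0, "ay": 0, "az": -3}, {"dx": 0, "dy": 0, "dz": 0, "ax": 0, "ay": 0, "az": -8}, {"dx": 0, "dy": 0, "dz": 0, "ax": 0, "ay": 0, "az": -13}, {"dx": 0, "dy": 0, "dz": 0, "ax": 0, "ay": 0, "az": -18}, {"dx": 0, "dy": 0, "dz": 0, "ax": 0, "ay": 0, "az": -23}, {"dx": 0, "dy": 0, "dz": 0, "ax": 0, "ay": 0, "az": -28}, {"dx": 0, "dy": 0, "dz": 0, "ax": 0, "ay": 0, "az": -33}, {"dx": 0, "dy": 0, "dz": 0, "ax": 0, "ay": 0, "az": -38}, {"dx": 0, "dy": 0, "dz": 0, "ax": 0, "ay": 0, "az": -43}, {"dx": 0, "dy": 0, "dz": 0, "ax": 0, "ay": 0, "az": -47}, {"dx": 0, "dy": 0, "dz": 0, "ax": 0, "ay": 0, "az": -49}, {"dx": 0, "dy": 0, "dz": 0, "ax": 0, "ay": 0, "az": -50}])

```text
t: 13.87
ee_pos: [479.2, -177.2, 92.2]
tcp_rot: [-179.9, 0.3, 0.9]
force: [-3.5, 2.5, 3.2]
width: 34.9
```

Call:
play_rows(commands=[{"dx": 0, "dy": 0, "dz": 0, "ax": 0, "ay": 0, "az": -3}, {"dx": 0, "dy": 0, "dz": 0, "ax": 0, "ay": 0, "az": -8}, {"dx": 0, "dy": 0, "dz": 0, "ax": 0, "ay": 0, "az": -13}, {"dx": 0, "dy": 0, "dz": 0, "ax": 0, "ay": 0, "az": -18}, {"dx": 0, "dy": 0, "dz": 0, "ax": 0, "ay": 0, "az": -23}, {"dx": 0, "dy": 0, "dz": 0, "ax": 0, "ay": 0, "az": -28}, {"dx": 0, "dy": 0, "dz": 0, "ax": 0, "ay": 0, "az": -33}, {"dx": 0, "dy": 0, "dz": 0, "ax": 0, "ay": 0, "az": -38}, {"dx": 0, "dy": 0, "dz": 0, "ax": 0, "ay": 0, "az": -43}, {"dx": 0, "dy": 0, "dz": 0, "ax": 0, "ay": 0, "az": -47}, {"dx": 0, "dy": 0, "dz": 0, "ax": 0, "ay": 0, "az": -49}, {"dx": 0, "dy": 0, "dz": 0, "ax": 0, "ay": 0, "az": -50}])

```text
t: 14.87
ee_pos: [478.3, -177.6, 92.2]
tcp_rot: [-179.7, 0.2, 51.0]
force: [-4.4, -0.5, 3.2]
width: 35.1
```

Run:
```python
from h import *
s=r.read_state();im,d=vision.read_camera('wrist');save('w12',im)
print(s['t'],s['ee_pos'],s['tcp_rot'],s['force'],s['ft_torque'],s['width'])
```

```text
14.8667 [ 478.34944184 -177.61777733   92.16804506] [-179.69594221    0.18455566   50.9949579 ] [-4.36836372 -0.45960204  3.18900666] [-0.27273235  0.55288618  0.00214436] 35.11640498636321
```

View pics/w12.png

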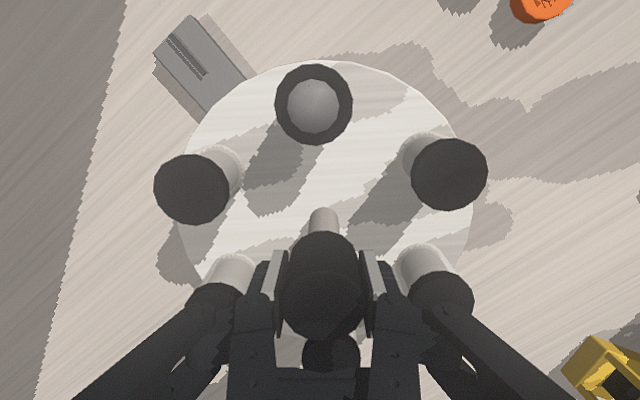

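The carousel follows the gripper without slip: the sample jar stays at (314,104), and the tongue is now at (190,50). About 37° remain.

Call:
play_rows(commands=[{"dx": 0, "dy": 0, "dz": 0, "ax": 0, "ay": 0, "az": -3}, {"dx": 0, "dy": 0, "dz": 0, "ax": 0, "ay": 0, "az": -8}, {"dx": 0, "dy": 0, "dz": 0, "ax": 0, "ay": 0, "az": -13}, {"dx": 0, "dy": 0, "dz": 0, "ax": 0, "ay": 0, "az": -18}, {"dx": 0, "dy": 0, "dz": 0, "ax": 0, "ay": 0, "az": -23}, {"dx": 0, "dy": 0, "dz": 0, "ax": 0, "ay": 0, "az": -28}, {"dx": 0, "dy": 0, "dz": 0, "ax": 0, "ay": 0, "az": -32}, {"dx": 0, "dy": 0, "dz": 0, "ax": 0, "ay": 0, "az": -35}, {"dx": 0, "dy": 0, "dz": 0, "ax": 0, "ay": 0, "az": -36.5}, {"dx": 0, "dy": 0, "dz": 0, "ax": 0, "ay": 0, "az": -36.5}, {"dx": 0, "dy": 0, "dz": 0, "ax": 0, "ay": 0, "az": -36.5}, {"dx": 0, "dy": 0, "dz": 0, "ax": 0, "ay": 0, "az": -36.5}])

```text
t: 15.92
ee_pos: [478.1, -178.2, 92.2]
tcp_rot: [-179.6, 0.0, 87.5]
force: [-4.3, -2.3, 2.2]
width: 34.9
```

Run:
```python
from h import *
s=r.read_state();im,d=vision.read_camera('wrist');save('w13',im)
pickle.dump(s,open('w13.pkl','wb'));np.savez('w13.npz',im=im,d=d)
print(s['t'],s['ee_pos'],s['tcp_rot'],s['force'],s['ft_torque'],s['width'],s['qd'].round(2))
im,d=vision.read_camera('top');save('t13',cv2.resize(im[180:300,330:440],None,fx=5,fy=5,interpolation=cv2.INTER_CUBIC))
im,d=vision.read_camera('scene');save('s13',im)
save('s13z',cv2.resize(im[262:302,305:365],None,fx=10,fy=10,interpolation=cv2.INTER_NEAREST))
```

```text
15.9167 [ 478.14662227 -178.21690418   92.20300825] [-1.79626037e+02  3.89783523e-02  8.74513824e+01] [-4.33099004 -2.33218497  2.21036257] [-0.72749951  0.50154067 -0.02230323] 34.90371915947093 [-0.11  0.02  0.03  0.01  0.04 -0.08]
```

View pics/w13.png

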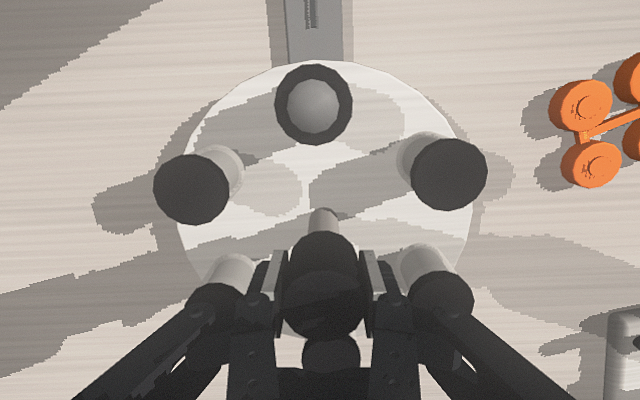

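View pics/t13.png

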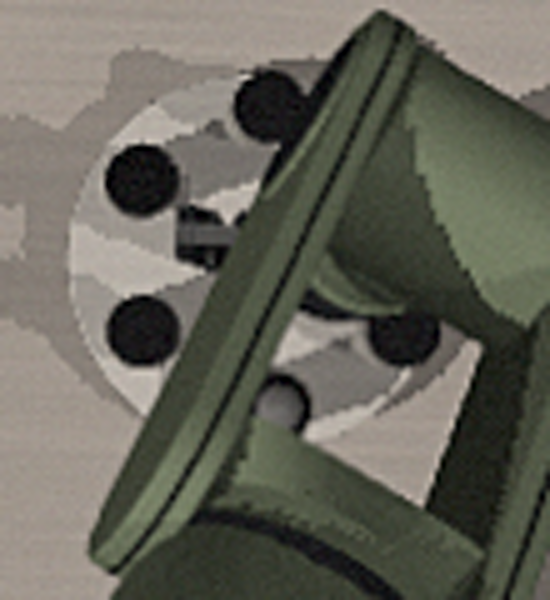

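View pics/s13z.png

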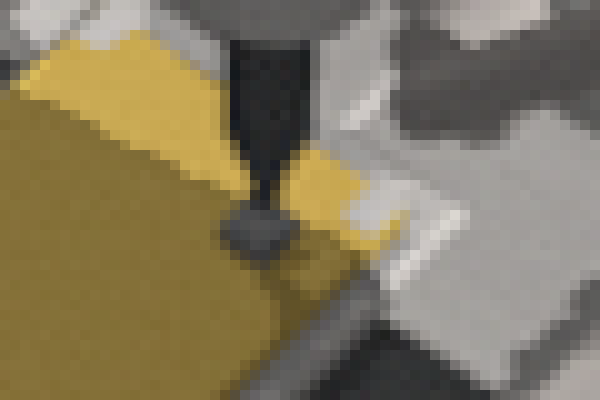

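View pics/s13.png

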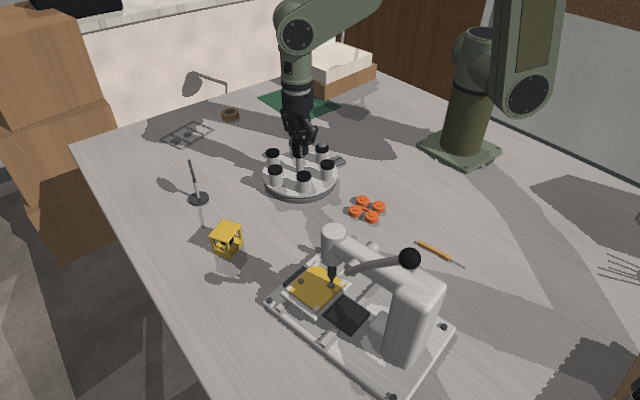

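Run:
```python
from h import *
s=pickle.load(open('w13.pkl','rb'))
f=lambda u,v,z:onz('wrist',(u,v),z,s)
S=f(313.6,104,77);a=f(191,189,77);b=f(449,174,77);M=(a+b)/2;ax=2*M-S
print(S,a,b,ax,np.linalg.norm((S-ax)[:2]))
for uv in((311,14),(311,25),(313,30),((285.5+345)/2,35)):
    t=f(*uv,6);print('tongue',t,'dir',np.degrees(np.arctan2(t[1]-ax[1],t[0]-ax[0]))%360)
print('S dir',np.degrees(np.arctan2(S[1]-ax[1],S[0]-ax[0]))%360)
im=np.load('w13.npz')['im'];save('w13z',cv2.resize(im[0:150,240:390],None,fx=4,fy=4,interpolation=cv2.INTER_CUBIC))
```

```text
[ 401.07398988 -179.01185561   77.        ] [ 440.08698798 -244.29929654   77.        ] [ 438.13757689 -112.33964807   77.        ] [ 477.150575 -177.627089   77.      ] 76.08918702766356
tongue [ 349.03109937 -179.77100352    6.        ] dir 180.95868164797258
tongue [ 355.17617024 -180.12540233    6.        ] dir 181.17338385445788
tongue [ 358.06822356 -179.01056904    6.        ] dir 180.66562341323663
tongue [ 360.99441066 -177.72499498    6.        ] dir 180.04829358935157
S dir 181.0427981361444
```

View pics/w13z.png

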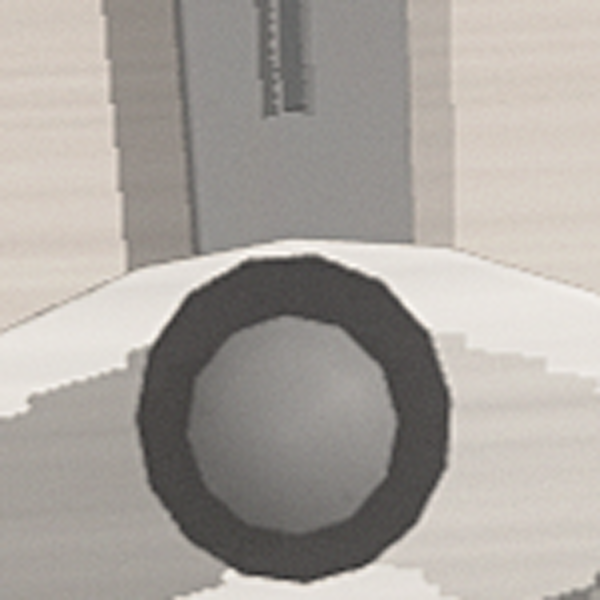

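Call:
play_rows(commands=[{"dx": 0, "dy": 0, "dz": 0, "ax": 0, "ay": 0, "az": 0}, {"dx": 0, "dy": 0, "dz": 0, "ax": 0, "ay": 0, "az": 0}, {"dx": 0, "dy": 0, "dz": 0, "ax": 0, "ay": 0, "az": 0}, {"dx": 0, "dy": 0, "dz": 0, "ax": 0, "ay": 0, "az": 0}, {"dx": 0, "dy": 0, "dz": 0, "ax": 0, "ay": 0, "az": 0}, {"dx": 0, "dy": 0, "dz": 0, "ax": 0, "ay": 0, "az": 0}])

```text
t: 16.57
ee_pos: [478.1, -178.2, 92.2]
tcp_rot: [-179.6, 0.0, 87.4]
force: [-4.2, -1.1, 1.7]
width: 35.1
```

Run:
```python
from h import *
s=r.read_state();print(s['t'],s['tcp_rot'],s['width'],s['force'])
print(ticket.finish_job())
```

```text
16.5667 [-1.79622835e+02  4.23048234e-02  8.74458703e+01] 35.08407450227772 [-4.22653489 -1.06212175  1.73317593]
the job is handed in; nothing more can be done
None
```

The job is handed in at about 16.6 s, with every step done in the required order. No verdict came back, so success is judged only from my own checks.

- **Round rivet:** I gripped the handle, brought this rivet under the nose and held it there for about a second. I first overshot by roughly 2 mm, so I corrected by that much. The wrist and scene cameras disagreed by up to about 4 mm on its position; I settled on the value that matched the given rivet spacing.
- **Square rivet:** The scene camera showed it under the nose to within about 1–2 mm. It looked unchanged after I released the handle and again after I turned the carousel.
- **Carousel:** I turned it about 137° by the knob, and the sample jar stayed at the same pixel, so there was no slip. In the last wrist picture the jar stood at 181.0° and the tongue at 180.0–181.2°, so it is off by at most about 1.4 mm. I finished with the grip set to 40 N and the arm still.
- **Loose items:** The cab, wheels, scriber and loupe looked undisturbed in the last scene picture. I did not measure their positions.
- **Refused call:** My first two move calls were rejected as invalid input, because I had left some fields out of the rows. Nothing moved.

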